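# Tap a hive-box blank home in the drilling jig

## Robot

A 6-joint arm with a two-finger parallel gripper is mounted at the origin on the work surface. World frame = base frame: x ahead of the robot, y to its left, z up, the work surface at z = 0. Lengths are in m, angles in rad, forces in N, time in s.
With the tool pointing down it reaches from about 0.3 to 0.875 m from the base axis. Payload 6.4 kg.
Tool frame: the origin (TCP) lies at the very end of the fingers, on their centre line; the grasp point (between the pads) lies 19 mm behind it; z points along the fingers, y is the line along which they close (so a half turn about z gives the same grasp; the last joint's range is limited). The gripper opens to 85 mm and grips with 20 to 120 N. Pads are 22 mm wide; open, the fingers measure 114 mm over their backs; the gripper's body (76 mm by 85 mm) begins 54 mm behind the grasp point. The pads swing forward as they close: fully open they stand 13 mm farther back than shut.
Start: joints at [-1.515, 0.181, 1.607, -0, 1.354, -0.206], TCP at [0.149, -0.555, 0.231] pointing down, gripper open.
Joint ranges: [-2.99, 2.99], [-0.89, 2.07], [0.3, 2.58], [-1.14, 4.28], [0, 2.63], [-3.12, 3.12]. Speed limits (rad/s): [2.57, 2.57, 3.01, 3.14, 3.14, 3.14].

## Interface

Orientations are given as a unit quaternion [w, x, y, z].
In Python, from bench import telemetry, camera, ctrl, spotter gives the robot as it stands.
- The arm moves only by the tool send_rows, never from a script. Its argument "series" is a list of rows, each a list of 3 entries, a list of its own where there are three numbers: the turn, a rotation vector about the world's x, y, z in degrees, then the shift along the world's x, y, z in mm, then the closure, from -1 (fully open) to 1 (shut), so that 0 is half open. In form: [[[rx, ry, rz], [dx, dy, dz], gripper], ...]. A call has 1 to 10 rows; each row is the pose to reach, as a shift and turn from the pose commanded when the call began; what a row does not reach only later rows make up. A row lasts 1/8 s, in which the tool goes at most 62.5 mm and 10.7 degrees, less where a joint would pass 70% of its speed; a pose out of reach is approached as far as the arm can. A call with a gripper value outside its range is refused whole. The fingers move at their own pace and stop on an object; the grip force is fixed at half the most. Time passes only in rows, so rows that repeat a pose let the fingers close. It gives the time, the measured TCP pose, the force, the opening and the grip force at its end, in the units of the state.
- telemetry.get_obs(): the state, without advancing time (a new reading comes with each control period).
- camera(name): name is "scene" or "top" or "wrist"; returns a dict with "pixels" (384x512x3 uint8, red, green, blue), "camera_matrix" (3x3 intrinsics, pixels), "xyz" and "orientation" of the camera in the world. Camera axes: x right, y up, looking along -z (the intrinsics and any distortion apply to the point x, -y, -z); pixel columns grow to the right and rows downward; lengths in m; the calibration is good to about 2 mm. A picture is of the moment at which its call begins. There is no depth.
- ctrl.hand_in(): hands the job in; it is judged then, once.
Trained networks look in the newest picture that a camera, given by its name, has taken for a name from the list of things; names that differ only in an ending like _2 or _b are one class to them, and where a whole thing is asked for, a point or a joint stands for the part that bears it (a point fixed in the world has none). Each returns a list of dicts, best first, with "conf" (0 to 1); they miss things now and then, are a little off and sometimes report something else, mostly with a low value. They report only what shows in the picture. A call takes as long as a camera call. They do not tell look-alikes from the thing itself.
- spotter.boxes_of(thing, camera): "xyz" ([x, y, z] in m, in world coordinates, good to about 4 mm: the middle of the surface that is visible of it).
- spotter.landmark_of(thing, camera): "xyz" ([x, y, z] in m, in world coordinates, good to about 4 mm: a listed point, or the origin of a listed thing).
The state is a dict: "time_s": time; "q": joint angles; "dq": joint speeds; "joint_efforts": joint torques, N m; "eef_pos": TCP position; "eef_rot": TCP orientation; "wrist_force": force on the tool from outside, world axes, zero at the start; "torque": the same for the moment, N m; "opening": opening from 0.0 (shut) to 1.0 (fully open); "grasp_force": force on a finger pad.
Only numpy, scipy, OpenCV 4.12 (cv2) and the standard library are available. Lean on these libraries where they do the work, as an engineer would, in place of code of your own. Each camera call takes 0.05 s, during which the arm holds its last target. There are 200 camera calls.

## Task

Pick up the wooden push block by its upright handle and use it to nudge the pine blank that sits in the drilling jig further in under the steel cover, in several gentle short taps with a pause of about half a second between them, until it is fully home against the stop hidden under the cover. Only the push block may touch the blank, never the gripper. Then leave the push block standing upright on the bench, let go of.

Things in the scene. Friction and masses are not known exactly. Their poses are not given: they have to be found in the camera images.
- blank: Pine blank to push: flat board 160 x 70 x 22 mm, its front part between the jig's fences. Origin: centre of its underside, on the bench (z = 0). x along its length, pointing into the jig (the way to push), z up; its rear end is 80 mm from the origin towards -x. It slides at about 1 N. A like blank lying alone, away from the jig, is a bystander.
- push_block_grip (a point): Brown wooden push block standing on the bench: base 80 (x) x 56 (y) x 24 (z) mm, in its middle an upright handle 44 (x) x 30 (y) mm, 24 to 94 mm above the bench; 250 g. The point is on the handle's centre line, 60 mm above the bench; z up. Front and back alike: either 56 mm wide end, 40 mm from the centre, can push. The low sanding block without handle is a bystander.
- stop (a point): Middle of the hidden stop's face, at bench level. x along the jig's channel, the way to push; z up. The stop is rigid and firmly felt. The blank starts with its front end 50 to 90 mm short of it. When home, 100 mm of the blank still stick out of the cover and its rear end is 10 mm outside the fences' open ends.
- jig: The drilling jig, fixed to the bench. Origin: at bench level in the middle of its channel, 100 mm before the stop; x the way to push, z up. Two plywood fences, 76 mm apart, 28 mm high, 26 mm thick, begin 50 mm before the origin (-x) and run past the stop. No floor: the blank slides on the bench. A dark steel cover, top 32 mm high, begins 40 mm past the origin and hides the stop.
Mind the look-alikes: they are no part of the job. Leave any orange look-alike of the part that bears push_block_grip alone. Of the things that look like the jig, the smaller one is meant.

How it is judged:
By the outcome, as a careful person would: the job done as asked, in the order asked, and still so for the second after the job is handed in, with the robot touching nothing.
It also fails if it takes over 48 s, if anything falls off the work surface, if the arm or the gripper's body presses on something with over 40 N, if the wrist force passes 120 N, or if a joint passes its speed limit or range.

## Working session

There is one attempt and no reset: what is moved stays moved. The work goes in short steps, Python scripts to look and compute and a tool call to move; the robot and the scene stay as the last step left them, time stands still between calls to the robot, and variables do not carry over. Pictures are saved under pics/ and viewed, at most 10 in all, crops included, and the job is handed in when it is done.

Besides the shell and the picture viewer there is one more tool, called after ">>>" as name(argument=value, ...) on one line, values as JSON. send_rows: Moves the arm, as the interface text tells. Its arguments: {"type":"object","properties":{"series":{"type":"array","items":{"type":"array"}}},"required":["series"]}

```bash
mkdir -p pics; cat > h.py <<'E'
import numpy as np, cv2
from scipy.spatial.transform import Rotation as R
from bench import telemetry, camera, ctrl, spotter
def rot(c):
    o=np.array(c["orientation"])
    return o if o.shape==(3,3) else R.from_quat([o[1],o[2],o[3],o[0]]).as_matrix()
def save(c,n): cv2.imwrite("pics/"+n,cv2.cvtColor(c["pixels"],cv2.COLOR_RGB2BGR))
def ray(c,u,v,z):
    d=np.linalg.inv(c["camera_matrix"])@[u,v,1]; d=rot(c)@[d[0],-d[1],-d[2]]
    p=np.array(c["xyz"]); return p+d*(z-p[2])/d[2]
def proj(c,P):
    q=rot(c).T@(np.array(P)-c["xyz"]); q=np.array(c["camera_matrix"])@[q[0],-q[1],-q[2]]; return q[:2]/q[2]
E
python3 - <<'E'
from h import *
for n in ("top","scene"):
    c=camera(n); save(c,n+"0.png"); print(n,c.keys(),np.round(c["xyz"],3),np.round(c["orientation"],3),np.round(c["camera_matrix"],1).tolist())
    for t in ("blank","push_block_grip","stop","jig"):
        for f in (spotter.boxes_of,spotter.landmark_of):
            try:
                for r in f(t,n): print(t,f.__name__,np.round(r["xyz"],3),round(r["conf"],2),np.round(proj(c,r["xyz"])))
            except Exception as e: print(t,e)
o=telemetry.get_obs(); print(o["eef_pos"],o["eef_rot"],o["time_s"])
E
cd pics; python3 -c "
import cv2,numpy as np
cv2.imwrite('both.png',cv2.resize(cv2.imread('top0.png'),(800,600),interpolation=cv2.INTER_CUBIC))"
```

```text
top dict_keys(['pixels', 'camera_matrix', 'xyz', 'orientation']) [ 0.224 -0.09   1.526] [ 0.714  0.053 -0.06  -0.695] [[490.3, 0.0, 256.7], [0.0, 490.3, 189.0], [0.0, 0.0, 1.0]]
blank call [0.601 0.1   0.024] 0.7 [194. 144.]
blank call [ 0.599  0.101 -0.002] 0.81 [194. 147.]
push_block_grip call [ 0.59  -0.476  0.023] 0.87 [377. 153.]
push_block_grip call [ 0.588 -0.344  0.023] 0.6 [335. 152.]
push_block_grip call [ 0.599 -0.354  0.058] 0.9 [340. 146.]
push_block_grip call [ 0.6   -0.484  0.061] 0.77 [382. 147.]
stop call [0.29  0.242 0.043] 0.8 [141. 242.]
stop call [0.547 0.228 0.033] 0.59 [151. 159.]
stop call [0.55  0.254 0.004] 0.82 [145. 160.]
stop call [ 0.599 -0.354  0.06 ] 0.56 [340. 146.]
stop call [0.602 0.103 0.   ] 0.22 [194. 146.]
jig call [0.549 0.232 0.033] 0.73 [150. 159.]
jig call [0.294 0.239 0.042] 0.58 [142. 241.]
jig call [ 0.588 -0.348  0.024] 0.27 [336. 152.]
jig call [0.578 0.16  0.   ] 0.83 [175. 153.]
scene dict_keys(['pixels', 'camera_matrix', 'xyz', 'orientation']) [ 1.363 -0.438  0.747] [0.728 0.379 0.262 0.508] [[406.2, 0.0, 260.2], [0.0, 406.2, 189.4],
[... 193 characters left out ...]
 call [ 0.61  -0.487  0.029] 0.68 [131. 268.]
push_block_grip call [ 0.598 -0.353  0.055] 0.91 [184. 244.]
push_block_grip call [ 0.598 -0.489  0.058] 0.57 [128. 257.]
stop call [0.572 0.22  0.027] 0.9 [375. 200.]
stop call [0.317 0.209 0.035] 0.81 [330. 157.]
stop call [ 0.55   0.257 -0.003] 0.94 [379. 201.]
stop call [ 0.281  0.268 -0.001] 0.67 [339. 158.]
jig call [0.577 0.222 0.036] 0.8 [377. 198.]
jig call [0.319 0.204 0.036] 0.77 [329. 157.]
jig call [0.584 0.162 0.005] 0.79 [359. 212.]
jig call [ 0.3    0.134 -0.   ] 0.74 [308. 167.]
jig call [0.594 0.103 0.001] 0.47 [342. 220.]
[ 0.14882947 -0.55541956  0.23127699] [-5.38352225e-06  9.91444206e-01  1.30531169e-01 -4.63812103e-06] 0.9
```

View pics/both.png

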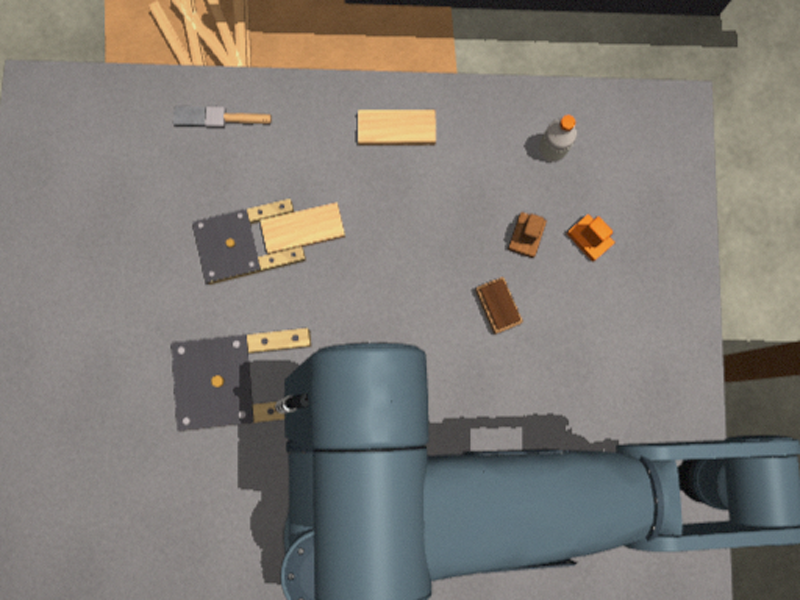

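View pics/scene0.png

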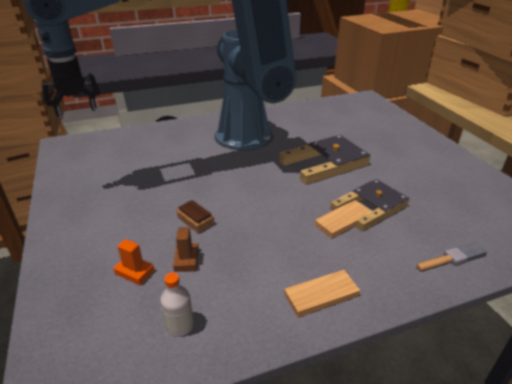

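The top view (800x600 scale) shows these candidates:
- **Push block:** brown block with handle (527,234) versus the orange one (591,237) and the flat sanding block (498,305). I choose the brown one.
- **Blank:** the one in the smaller jig (302,227) versus the lone one (397,127). I choose the one in the jig.
- **Jig:** smaller (230,245) versus larger (215,380). I choose the smaller.

The scene view agrees: brown block at (185,250), blank at (343,218), jig at (375,200). Next I check with a close crop.

```bash
python3 - <<'E'
from h import *
c=camera("top"); im=cv2.cvtColor(c["pixels"],cv2.COLOR_RGB2BGR)
a=cv2.resize(im[120:190,115:235],(720,420),interpolation=cv2.INTER_CUBIC)[:, :480]
b=cv2.resize(im[125:175,310:400],(540,300),interpolation=cv2.INTER_CUBIC)
a=cv2.resize(im[120:190,115:230],None,fx=6.9,fy=6.9,interpolation=cv2.INTER_CUBIC)
out=np.zeros((600,800,3),np.uint8)
a=cv2.resize(im[120:187,115:230],(690,402),interpolation=cv2.INTER_CUBIC) # x6
b=cv2.resize(im[130:163,315:395],(480,198),interpolation=cv2.INTER_CUBIC) # x6
out[:402,:690]=a; out[402:,:480]=b
cv2.imwrite("pics/crop.png",out)
E
```

```text
(no output)
```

View pics/crop.png

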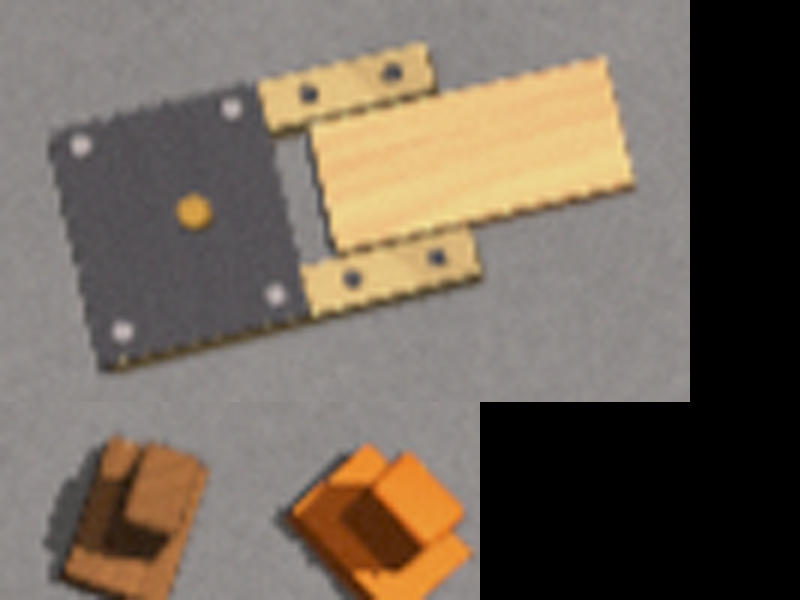

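The crop confirms the choices. The brown block's handle top is around crop (168,488), with its long axis running up-right to down-left. The blank's rear edge runs (605,58)–(635,185), inside the small jig.

```bash
python3 - <<'E'
from h import *
c=camera("top")
def w(x,y,ox,oy,z): return ray(c,ox+x/6,oy+y/6,z)[:2]*1000
J=lambda x,y,z:w(x,y,115,120,z); B=lambda x,y,z:w(x,y-402,315,130,z)
ang=lambda v:np.degrees(np.arctan2(v[1],v[0]))
cv=[J(*p,.032) for p in((52,130),(255,83),(305,320),(102,370))]
print("cover ang",ang(cv[0]-cv[1]),ang(cv[3]-cv[2]),ang(cv[0]-cv[3])+0,ang(cv[1]-cv[2]), "mid front",(cv[1]+cv[2])/2,np.linalg.norm(cv[1]-cv[2]))
bl=[J(*p,.022) for p in((605,58),(635,185),(310,122),(338,250))]
print("blank ang",ang(bl[2]-bl[0]),ang(bl[3]-bl[1]),"ctr",sum(bl)/4,"rear",(bl[0]+bl[1])/2,np.linalg.norm(bl[2]-bl[0]))
f=[J(*p,.028) for p in((427,43),(480,275),(437,95),(470,228))]
print("fence end mid",(f[0]+f[1])/2,(f[2]+f[3])/2)
h=[B(*p,.094) for p in((157,445),(207,465),(182,530),(128,515))]
print("handle",sum(h)/4,ang(h[0]-h[3]),ang(h[1]-h[2]),ang(h[0]-h[1])+90,ang(h[3]-h[2])+90)
b=[B(*p,.024) for p in((118,437),(62,578))]; print("base edge",ang(b[0]-b[1]))
print(R.from_quat(np.roll(telemetry.get_obs()["eef_rot"],-1)).as_matrix().round(3))
E
```

```text
cover ang 105.22956167778352 105.81964718180396 15.252167200046339 14.782715603646242 mid front [566.98501583 197.38606195] 129.4699193907131
blank ang 104.3530171268453 104.3389510863317 ctr [597.56761376 100.07758851] rear [617.17600584  23.40793774] 158.2543926537198
fence end mid [593.20616161 109.08532077] [591.60585591 108.95347626]
handle [ 596.16300055 -357.38134425] -21.761807701475398 -20.51280382565636 159.0674778783702 165.65410013640806
base edge -20.8390137770046
[[ 0.966  0.259 -0.   ]
 [ 0.259 -0.966 -0.   ]
 [-0.     0.    -1.   ]]
```

>>> send_rows(series=[[[0,0,10],[30,15,0],-1],[[0,0,20],[75,35,0],-1],[[0,0,30],[120,55,0],-1],[[0,0,40],[165,75,0],-1],[[0,0,50],[210,95,0],-1],[[0,0,60],[255,115,0],-1],[[0,0,70],[300,135,0],-1],[[0,0,80],[345,155,0],-1],[[0,0,90],[390,175,0],-1],[[0,0,100],[420,190,0],-1]])

```text
time_s: 2.25
eef_pos: [0.5707, -0.3641, 0.2311]
eef_rot: [0.0, 0.534, 0.845, 0.0]
wrist_force: [0.3, -0.4, 0.9]
opening: 1.003
grasp_force: 0.0
```

>>> send_rows(series=[[[0,0,10],[10,3,0],-1],[[0,0,20],[20,6,0],-1],[[0,0,30],[27,8,0],-1],[[0,0,40],[27,8,0],-1],[[0,0,44],[27,8,0],-1],[[0,0,44],[27,8,0],-1],[[0,0,44],[27,8,0],-1]])

```text
time_s: 3.12
eef_pos: [0.5958, -0.3574, 0.2312]
eef_rot: [-0.0, 0.183, 0.983, 0.0]
wrist_force: [-0.0, 0.3, -0.9]
opening: 0.999
grasp_force: 0.0
```

```bash
python3 - <<'E'
from h import *
o=telemetry.get_obs();print(o["time_s"],o["eef_pos"],o["q"],R.from_quat(np.roll(o["eef_rot"],-1)).as_matrix().round(3))
c=camera("wrist");save(c,"w1.png");print(c["xyz"],rot(c).round(3).tolist())
P=np.array([.597,-.356,0]);
for a in (-21,):
    d=np.array([np.cos(np.radians(a)),np.sin(np.radians(a)),0]);n=np.array([-d[1],d[0],0])
    for z,hx,hy in((.094,.022,.015),(.024,.040,.028)): print([proj(c,P+[0,0,z]+sx*hx*d+sy*hy*n).round().tolist() for sx,sy in((1,1),(1,-1),(-1,-1),(-1,1))])
for r in spotter.landmark_of("push_block_grip","wrist"): print(r)
E
```

```text
3.125 [ 0.59579956 -0.35741316  0.23124233] [-7.10707569e-01  4.43542137e-01  1.27247992e+00 -5.45154042e-06
  1.42569025e+00 -1.91351601e+00] [[-0.933  0.36  -0.   ]
 [ 0.36   0.933  0.   ]
 [ 0.     0.    -1.   ]]
[ 0.51901516 -0.32863009  0.37446854] [[0.36, -0.884, -0.297], [0.933, 0.342, 0.114], [0.001, -0.319, 0.948]]
[[275.0, 197.0], [246.0, 197.0], [245.0, 155.0], [276.0, 155.0]]
[[282.0, 191.0], [238.0, 191.0], [236.0, 128.0], [283.0, 128.0]]
{'xyz': [0.5922, -0.484, 0.0566], 'conf': 0.72}
{'xyz': [0.5997, -0.3523, 0.0599], 'conf': 0.61}
```

View pics/w1.png

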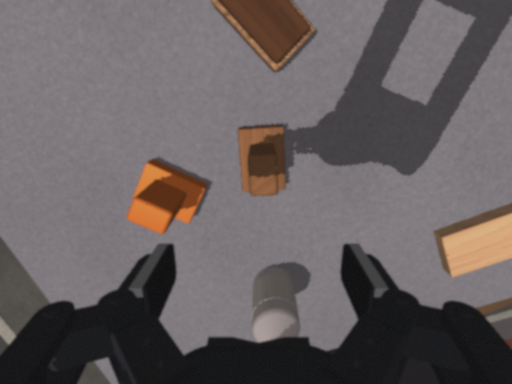

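The wrist view shows the brown block upright at (262,160), base corners about (238,127), (286,125), (285,188) and (243,195), close to the projection. The orange look-alike is at (167,195). I'll refine the pose by fitting the silhouette.

```bash
cat > fit.py <<'E'
from h import *
from scipy.optimize import minimize
def boxpts(x,y,a,hx,hy,z0,z1):
    d=np.array([np.cos(a),np.sin(a),0]);n=np.array([-d[1],d[0],0]);P=np.array([x,y,0])
    return [P+sx*hx*d+sy*hy*n+[0,0,z] for sx in(1,-1) for sy in(1,-1) for z in(z0,z1)]
def sil(c,boxes,shape,o,s):
    m=np.zeros(shape,np.uint8)
    for b in boxes:
        p=(np.array([proj(c,q) for q in b])-o)*s
        cv2.fillConvexPoly(m,cv2.convexHull(np.round(p*16).astype(np.int32)),255,shift=4)
    return m>0
def block(p): return [boxpts(*p,.040,.028,0,.024),boxpts(*p,.022,.015,.024,.094)]
def fit(c,p0,model,mask,roi,s=6):
    x0,y0,x1,y1=roi; m=cv2.resize(mask[y0:y1,x0:x1].astype(np.float32),None,fx=s,fy=s,interpolation=cv2.INTER_LINEAR)>.5
    o=np.array([x0-.5,y0-.5])
    def f(v):
        q=sil(c,model([p0[0]+v[0]*.001,p0[1]+v[1]*.001,p0[2]+np.radians(v[2])]),m.shape,o,s)
        return 1-(q&m).sum()/(q|m).sum()
    r=minimize(f,[0,0,0],method="Nelder-Mead",options=dict(initial_simplex=[[0,0,0],[4,0,0],[0,4,0],[0,0,5]],xatol=.05,fatol=1e-4))
    return r.x,r.fun
E
python3 - <<'E'
from fit import *
for n,roi in(("wrist",(222,112,304,212)),("top",(322,128,352,166)),("scene",(165,222,206,275))):
    c=camera(n);h=cv2.cvtColor(c["pixels"],cv2.COLOR_RGB2HSV).astype(int)
    m=(h[...,1]>85)
    v,e=fit(c,[.598,-.355,np.radians(-20)],block,m,roi); print(n,v.round(2),round(e,3),m[roi[1]:roi[3],roi[0]:roi[2]].sum())
E
```

```text
wrist [-0.56  1.68  2.7 ] 0.069 2938
top [0. 0. 0.] 1.0 0
scene [-0.89  0.76  4.91] 0.259 999
```

>>> send_rows(series=[[[0,0,3.5],[2,4,-30],-1],[[0,0,3.5],[2,4,-65],-1],[[0,0,3.5],[2,4,-100],-1],[[0,0,3.5],[2,4,-135],-1],[[0,0,3.5],[2,4,-165],-1],[[0,0,3.5],[2,4,-185],-1],[[0,0,3.5],[2,4,-191],-1],[[0,0,3.5],[2,4,-191],-1]])

```text
time_s: 4.38
eef_pos: [0.5982, -0.3537, 0.0408]
eef_rot: [0.0, 0.152, 0.988, -0.0]
wrist_force: [-1.5, 0.1, 0.6]
opening: 0.998
grasp_force: 0.0
```

>>> send_rows(series=[[[0,0,0],[0,0,0],1],[[0,0,0],[0,0,0],1],[[0,0,0],[0,0,0],1],[[0,0,0],[0,0,0],1],[[0,0,0],[0,0,0],1],[[0,0,0],[0,0,0],1],[[0,0,0],[0,0,0],1],[[0,0,0],[0,0,0],1]])

```text
time_s: 5.38
eef_pos: [0.5982, -0.3536, 0.041]
eef_rot: [0.0, 0.152, 0.988, -0.0]
wrist_force: [-0.6, 1.1, 5.4]
opening: 0.344
grasp_force: 60.0
```

>>> send_rows(series=[[[0,0,0],[0,0,10],1],[[0,0,0],[0,0,30],1],[[0,0,-7],[4,25,45],1],[[0,0,-15],[9,65,45],1],[[0,0,-24],[14,110,45],1],[[0,0,-33],[20,155,45],1],[[0,0,-42],[25,200,45],1],[[0,0,-50],[30,245,45],1],[[0,0,-57.5],[34,285,45],1],[[0,0,-57.5],[37,309,45],1]])

```text
time_s: 6.62
eef_pos: [0.6351, -0.0423, 0.0865]
eef_rot: [0.0, 0.609, 0.793, 0.0]
wrist_force: [-0.1, -0.1, -1.8]
opening: 0.342
grasp_force: 59.6
```

>>> send_rows(series=[[[0,0,0],[0,0,0],1],[[0,0,0],[0,0,0],1]])

```text
time_s: 6.88
eef_pos: [0.6351, -0.0451, 0.086]
eef_rot: [0.001, 0.609, 0.793, -0.0]
wrist_force: [-0.7, 0.1, -1.8]
opening: 0.344
grasp_force: 59.6
```

```bash
python3 - <<'E'
from fit import *
o=telemetry.get_obs();print(o["time_s"],o["eef_pos"],o["eef_rot"],o["wrist_force"],o["opening"],o["q"])
c=camera("wrist");save(c,"w2.png")
t=camera("top");save(t,"t2.png")
im=cv2.imread("pics/t2.png")[110:210,110:240];w=cv2.imread("pics/w2.png")
out=np.zeros((600,800,3),np.uint8);out[:384,:512]=w;out[:200,540:800]=cv2.resize(im,(260,200))
s=camera("scene");save(s,"s2.png");out[384:600,:432]=cv2.resize(cv2.imread("pics/s2.png")[170:278,230:446],(432,216),interpolation=cv2.INTER_CUBIC)
cv2.imwrite("pics/m2.png",out)
E
```

```text
6.875 [ 0.63509382 -0.04511788  0.08600644] [ 5.04758803e-04  6.08711851e-01  7.93391219e-01 -4.97389730e-05] [-0.67877374  0.14769253 -1.79241706] 0.344425881917876 [-2.56766428e-01  4.69578707e-01  1.54766537e+00 -5.35349944e-04
  1.12345642e+00 -5.18459240e-01]
```

View pics/m2.png

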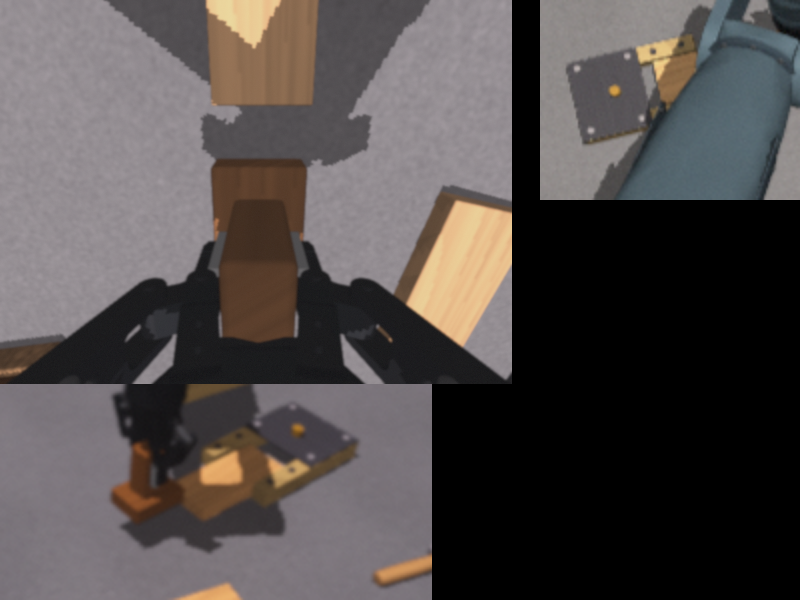

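The wrist image shows the block held straight: its front edge spans (212–306,162), and the blank's rear edge spans (211–315,104), parallel to it. The bottom-left scene crop shows the block upright, just short of the blank. Now the gap and lateral offset.

```bash
python3 - <<'E'
from h import *
c=camera("wrist");d=np.array([np.cos(np.radians(105)),np.sin(np.radians(105))]);n=np.array([-d[1],d[0]])
e=np.array(telemetry.get_obs()["eef_pos"][:2])
for nm,pts,z in(("block top front",((212,167),(306,166)),.069),("block bottom front",((215,160),(304,160)),.045),("blank rear bot",((211,104),(315,104)),0)):
    P=[ray(c,*p,z)[:2] for p in pts]; m=sum(P)/2-e
    print(nm,[ (p*1000).round(1) for p in P],"along",(m@d*1000).round(1),"lat(left+)",(m@n*1000).round(1),"ang",np.degrees(np.arctan2(*(P[1]-P[0])[::-1])).round(1),"len",np.linalg.norm(P[1]-P[0])*1000)
E
```

```text
block top front [array([598.8, -13.6]), array([6.504e+02, 6.000e-01])] along 40.4 lat(left+) -0.2 ang 15.5 len 53.46432256916936
block bottom front [array([597.6, -15.6]), array([653.4,  -0.7])] along 38.6 lat(left+) -0.7 ang 14.9 len 57.79630837853565
blank rear bot [array([581.5,  14.4]), array([658. ,  34.7])] along 71.6 lat(left+) -3.6 ang 14.9 len 79.09287475854835
```

>>> send_rows(series=[[[0,0,0],[0,0,-12],1],[[0,0,0],[0,0,-26],1],[[0,0,0],[0,0,-38],1],[[0,0,0],[0,0,-44],1],[[0,0,0],[-2,7,-44],1],[[0,0,0],[-4,15,-44],1],[[0,0,0],[-5.5,20,-44],1],[[0,0,0],[-5.5,20,-44],1],[[0,0,0],[-5.5,20,-44],1]])

```text
time_s: 8.2
eef_pos: [0.6294, -0.0244, 0.0413]
eef_rot: [0.0, 0.609, 0.793, -0.0]
wrist_force: [-1.1, 1.2, -1.3]
opening: 0.351
grasp_force: 59.7
```

```bash
python3 - <<'E'
from h import *
o=telemetry.get_obs();print(o["time_s"],o["eef_pos"],o["wrist_force"])
c=camera("wrist");save(c,"w3.png")
e=np.array(o["eef_pos"]);d=np.array([np.cos(np.radians(105)),np.sin(np.radians(105)),0])
for s,z in((40,.025),(50,.022),(50,0)): print(s,z,proj(c,[*(e+d*s/1000)[:2],z]))
E
```

```text
8.2 [ 0.62936991 -0.02442879  0.04129534] [-1.12785117  1.16404789 -1.30888386]
40 0.025 [258.71493883 167.45069485]
50 0.022 [258.70632113 149.01433314]
50 0 [258.61261958 142.42050334]
```

View pics/w3.png

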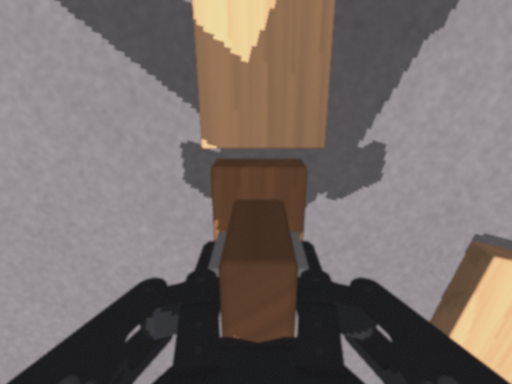

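The blank's rear edge is at row 148 (columns 202–326), so the gap is about 10 mm and the block sits about 3 mm off to one side. I'll correct that and make the first tap.

>>> send_rows(series=[[[0,0,0],[1.1,5.4,0],1],[[0,0,0],[0.1,9.3,0],1],[[0,0,0],[-1,13.2,0],1],[[0,0,0],[-2,17,0],1],[[0,0,0],[-3,20.9,0],1],[[0,0,0],[-4.1,24.8,0],1],[[0,0,0],[-3.3,21.9,0],1],[[0,0,0],[-3.3,21.9,0],1],[[0,0,0],[-3.3,21.9,0],1],[[0,0,0],[-3.3,21.9,0],1]])

```text
time_s: 9.5
eef_pos: [0.6261, -0.0026, 0.0413]
eef_rot: [-0.0, 0.609, 0.793, 0.0]
wrist_force: [0.2, -0.2, -1.5]
opening: 0.345
grasp_force: 59.6
```

```bash
python3 - <<'E'
from h import *
o=telemetry.get_obs();print(o["time_s"],o["eef_pos"],o["wrist_force"],o["opening"])
c=camera("wrist");save(c,"w4.png")
p=c["pixels"].astype(int)
for v in range(138,172,2): print(v,p[v,250],p[v,265])
e=np.array(o["eef_pos"]);d=np.array([np.cos(np.radians(105)),np.sin(np.radians(105)),0])
for s in(40,43,46,50): print(s,proj(c,[*(e+d*s/1000)[:2],.022]).round())
E
```

```text
9.5 [ 0.62606998 -0.00258759  0.04130427] [ 0.22411993 -0.19413396 -1.52671448] 0.34516025178554366
138 [144 111  84] [134 103  78]
140 [143 110  83] [134 104  78]
142 [144 112  84] [134 103  78]
144 [144 111  83] [134 103  78]
146 [143 110  82] [135 104  79]
148 [144 111  83] [134 104  78]
150 [144 111  83] [134 103  78]
152 [144 111  84] [133 104  79]
154 [143 110  82] [134 103  79]
156 [142 110  83] [132 101  77]
158 [119  91  69] [112  86  65]
160 [75 54 41] [77 55 41]
162 [69 48 36] [72 51 36]
164 [72 50 35] [72 50 36]
166 [80 56 39] [75 51 36]
168 [91 63 45] [88 61 42]
170 [94 65 46] [94 65 46]
40 [259. 166.]
43 [259. 161.]
46 [259. 156.]
50 [259. 149.]
```

>>> send_rows(series=[[[0,0,0],[-1,3.9,0],1],[[0,0,0],[-2.1,7.7,0],1],[[0,0,0],[-3.1,11.6,0],1],[[0,0,0],[-3.9,14.5,0],1],[[0,0,0],[-4.7,17.4,0],1],[[0,0,0],[-3.9,14.5,0],1],[[0,0,0],[-3.9,14.5,0],1],[[0,0,0],[-3.9,14.5,0],1],[[0,0,0],[-3.9,14.5,0],1]])

```text
time_s: 10.68
eef_pos: [0.6221, 0.0119, 0.0412]
eef_rot: [-0.0, 0.609, 0.793, -0.0]
wrist_force: [0.5, 0.1, -3.0]
opening: 0.343
grasp_force: 59.7
```

>>> send_rows(series=[[[0,0,0],[-1,3.9,0],1],[[0,0,0],[-2.1,7.7,0],1],[[0,0,0],[-3.1,11.6,0],1],[[0,0,0],[-3.9,14.5,0],1],[[0,0,0],[-4.7,17.4,0],1],[[0,0,0],[-3.9,14.5,0],1],[[0,0,0],[-3.9,14.5,0],1],[[0,0,0],[-3.9,14.5,0],1],[[0,0,0],[-3.9,14.5,0],1]])

```text
time_s: 11.8
eef_pos: [0.6182, 0.0264, 0.0413]
eef_rot: [-0.0, 0.609, 0.793, -0.0]
wrist_force: [-0.1, 0.4, -3.2]
opening: 0.347
grasp_force: 59.7
```

```bash
python3 - <<'E'
from h import *
o=telemetry.get_obs();print(o["time_s"],o["eef_pos"],o["wrist_force"],o["opening"])
c=camera("wrist");save(c,"w5.png")
t=camera("top")
for n in("wrist","top","scene"):
    if n=="scene":camera("scene")
    for r in spotter.landmark_of("blank",n)+spotter.landmark_of("stop",n)+spotter.landmark_of("jig",n): print(n,np.round(r["xyz"],3),round(r["conf"],2))
E
```

```text
11.8 [0.61822676 0.02641365 0.04125149] [-0.07792224  0.41745644 -3.17633234] 0.3468794773848976
wrist [ 0.588  0.147 -0.002] 0.64
wrist [0.587 0.147 0.001] 0.16
top [0.55  0.255 0.001] 0.59
scene [0.584 0.146 0.002] 0.66
scene [ 0.55   0.255 -0.003] 0.93
scene [ 0.283  0.266 -0.   ] 0.56
scene [0.583 0.162 0.006] 0.97
scene [ 0.298  0.131 -0.003] 0.85
```

View pics/w5.png

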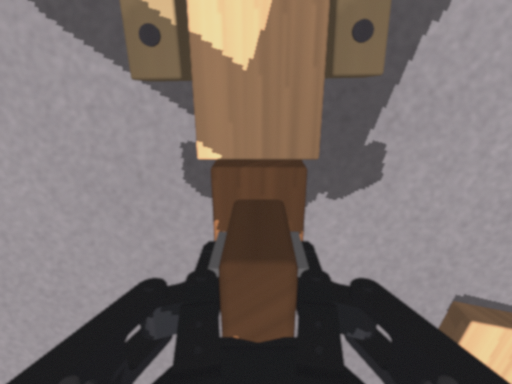

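The wrist view shows the blank straight between the fences, with its rear edge at row 158 and the fence ends at about row 77. About 33 mm remain.

>>> send_rows(series=[[[0,0,0],[-1,3.9,0],1],[[0,0,0],[-2.1,7.7,0],1],[[0,0,0],[-3.1,11.6,0],1],[[0,0,0],[-3.9,14.5,0],1],[[0,0,0],[-4.7,17.4,0],1],[[0,0,0],[-3.9,14.5,0],1],[[0,0,0],[-3.9,14.5,0],1],[[0,0,0],[-3.9,14.5,0],1],[[0,0,0],[-3.9,14.5,0],1]])

```text
time_s: 13.52
eef_pos: [0.6143, 0.0409, 0.0412]
eef_rot: [-0.0, 0.609, 0.793, -0.0]
wrist_force: [-0.1, 1.1, -2.6]
opening: 0.348
grasp_force: 59.7
```

>>> send_rows(series=[[[0,0,0],[-0.8,2.9,0],1],[[0,0,0],[-1.6,5.8,0],1],[[0,0,0],[-2.3,8.7,0],1],[[0,0,0],[-2.8,10.6,0],1],[[0,0,0],[-3.4,12.6,0],1],[[0,0,0],[-2.6,9.7,0],1],[[0,0,0],[-2.6,9.7,0],1],[[0,0,0],[-2.6,9.7,0],1],[[0,0,0],[-2.6,9.7,0],1]])

```text
time_s: 14.65
eef_pos: [0.6117, 0.0507, 0.0413]
eef_rot: [-0.0, 0.609, 0.793, 0.0]
wrist_force: [-0.0, 0.4, -2.6]
opening: 0.341
grasp_force: 59.7
```

>>> send_rows(series=[[[0,0,0],[-0.5,1.9,0],1],[[0,0,0],[-1,3.9,0],1],[[0,0,0],[-1.4,5.3,0],1],[[0,0,0],[-1.8,6.8,0],1]])

```text
time_s: 15.15
eef_pos: [0.6099, 0.0575, 0.0413]
eef_rot: [0.0, 0.609, 0.793, -0.0]
wrist_force: [-0.1, -0.8, -2.1]
opening: 0.342
grasp_force: 59.7
```

>>> send_rows(series=[[[0,0,0],[0.5,-1.9,0],1],[[0,0,0],[0.5,-1.9,0],1],[[0,0,0],[0.5,-1.9,0],1],[[0,0,0],[0.5,-1.9,0],1]])

```text
time_s: 15.65
eef_pos: [0.6104, 0.0556, 0.0413]
eef_rot: [-0.0, 0.609, 0.793, 0.0]
wrist_force: [0.2, 0.8, -3.3]
opening: 0.344
grasp_force: 59.7
```

>>> send_rows(series=[[[0,0,0],[-0.5,1.9,0],1],[[0,0,0],[-0.9,3.4,0],1],[[0,0,0],[-1.2,4.3,0],1],[[0,0,0],[-1.4,5.3,0],1]])

```text
time_s: 16.15
eef_pos: [0.609, 0.0609, 0.0413]
eef_rot: [0.0, 0.609, 0.793, -0.0]
wrist_force: [0.6, -0.6, -2.7]
opening: 0.343
grasp_force: 59.7
```

>>> send_rows(series=[[[0,0,0],[0.5,-1.9,0],1],[[0,0,0],[0.5,-1.9,0],1],[[0,0,0],[0.5,-1.9,0],1],[[0,0,0],[0.5,-1.9,0],1],[[0,0,0],[0,0,0],1],[[0,0,0],[-0.3,1,0],1],[[0,0,0],[-0.5,1.9,0],1],[[0,0,0],[-0.8,2.9,0],1]])

```text
time_s: 17.15
eef_pos: [0.6092, 0.0625, 0.0417]
eef_rot: [0.001, 0.609, 0.793, -0.0]
wrist_force: [2.4, -5.9, -2.0]
opening: 0.34
grasp_force: 59.6
```

>>> send_rows(series=[[[0,0,0],[-0.2,0.7,0],1],[[0,0,0],[-0.4,1.4,0],1]])

```text
time_s: 17.4
eef_pos: [0.6096, 0.0628, 0.0421]
eef_rot: [0.003, 0.609, 0.794, -0.0]
wrist_force: [3.1, -10.2, -2.5]
opening: 0.339
grasp_force: 59.6
```

```bash
python3 - <<'E'
from h import *
o=telemetry.get_obs();print(o["time_s"],o["eef_pos"],o["wrist_force"],o["opening"])
c=camera("wrist");save(c,"w6.png")
camera("scene");
for n in("wrist","scene"):
    for r in spotter.landmark_of("blank",n): print(n,np.round(r["xyz"],3),round(r["conf"],2))
E
```

```text
17.4 [0.60955685 0.06282368 0.04209775] [  3.06282773 -10.24539518  -2.46903149] 0.33892413452441617
wrist [ 0.581  0.178 -0.002] 0.85
scene [0.576 0.178 0.001] 0.9
```

View pics/w6.png

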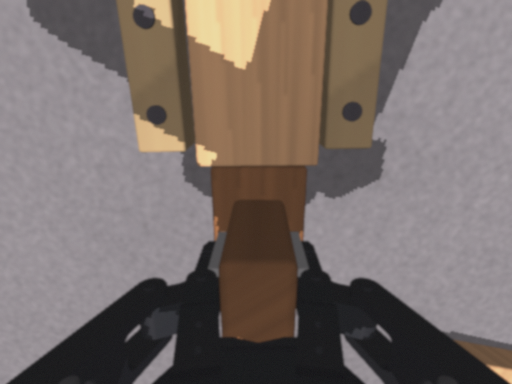

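Home: the force rises to 10 N with no further motion, and the rear edge (row 165) is about 10 mm outside the fence ends (row 150). Now I'll back off, set the block down and release.

>>> send_rows(series=[[[0,0,0],[0.8,-3,0],1],[[0,0,0],[2.6,-9.7,0],1],[[0,0,0],[5.2,-19.3,0],1],[[0,0,0],[8,-30,0],1],[[0,0,0],[9,-34,0],1],[[0,0,0],[9,-34,0],1],[[0,0,0],[9,-34,-0.5],1],[[0,0,0],[9,-34,-0.9],1],[[0,0,0],[9,-34,-0.9],1]])

```text
time_s: 18.73
eef_pos: [0.6169, 0.0312, 0.041]
eef_rot: [0.0, 0.609, 0.793, -0.0]
wrist_force: [-2.8, -1.7, 5.8]
opening: 0.343
grasp_force: 60.7
```

>>> send_rows(series=[[[0,0,0],[0,0,0],0.2],[[0,0,0],[0,0,0],-0.3],[[0,0,0],[0,0,0],-1],[[0,0,0],[0,0,0],-1],[[0,0,0],[0,0,0],-1],[[0,0,0],[0,0,0],-1],[[0,0,0],[0,0,0],-1]])

```text
time_s: 19.6
eef_pos: [0.6168, 0.0312, 0.0404]
eef_rot: [0.0, 0.609, 0.793, 0.0]
wrist_force: [0.1, -0.6, -0.2]
opening: 1.001
grasp_force: 0.0
```

>>> send_rows(series=[[[0,0,0],[0,0,15],-1],[[0,0,0],[0,0,40],-1],[[0,0,0],[0,0,75],-1],[[0,0,0],[0,0,110],-1],[[0,0,0],[0,-30,140],-1],[[0,0,0],[-10,-80,160],-1],[[0,0,0],[-20,-130,170],-1],[[0,0,0],[-30,-180,170],-1],[[0,0,0],[-30,-200,170],-1],[[0,0,0],[-30,-200,170],-1]])

```text
time_s: 20.85
eef_pos: [0.5869, -0.1698, 0.211]
eef_rot: [0.0, 0.61, 0.793, 0.0]
wrist_force: [0.0, 1.1, -0.0]
opening: 0.999
grasp_force: 0.0
```

```bash
python3 - <<'E'
from h import *
o=telemetry.get_obs();print(o["time_s"],o["eef_pos"],o["wrist_force"],o["opening"])
c=camera("scene");save(c,"s7.png");t=camera("top");save(t,"t7.png")
out=np.zeros((600,800,3),np.uint8)
out[:300,:600]=cv2.resize(cv2.imread("pics/s7.png")[160:260,250:450],(600,300),interpolation=cv2.INTER_CUBIC)
out[300:,:600]=cv2.resize(cv2.imread("pics/t7.png")[110:210,100:300],(600,300),interpolation=cv2.INTER_CUBIC)
cv2.imwrite("pics/m7.png",out)
E
```

```text
20.85 [ 0.58691622 -0.16982057  0.21099878] [ 0.04297659  1.07394124 -0.00137341] 0.9985822279104483
```

View pics/m7.png

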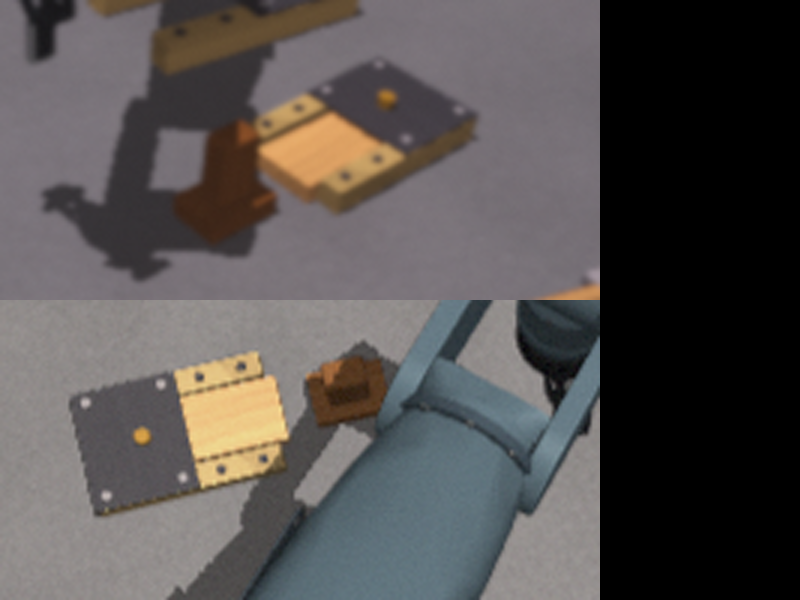

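The block stands upright and free (scene crop 225,185; top crop 347,390). The blank is well under the cover, with about 10 mm left outside the fences (top crop 280,410).

```bash
python3 -c "
from bench import ctrl
print(ctrl.hand_in())"
```

```text
the job is handed in; nothing more can be done
None
```

The job is handed in: seven short taps with pauses pushed the blank home until the stop was felt at about 10 N, and the push block now stands upright and released on the bench, at about 21 s of the 48 s allowed.

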